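# Set up the dosing station on a teaching-lab bench

## Task

Set up the dosing station: lower the pedestal plate onto the two pins of the cream base unit until it lies flat and fully home, then stand the white cup upright in the middle of the plate's square post, and set the metal weight gently in the middle of the balance pan. Stand the amber bottle midway between the base unit and the blue stirrer, and the blue-capped jar centred behind the base unit (on the side away from the robot), leaving about two centimetres between them. Leave the green-capped jar where it is.

Things in the scene. Friction and masses are not known exactly. Their poses are not given: they have to be found in the camera images.
- base_unit: Fixed cream housing with dark top, 100 (x) by 120 (y) by 40 mm high. Origin: centre of underside; x points to its back (away from the robot, within 0.1 rad of world x), y to the robot's left. Two brass pins on top: at y = +34 mm round, 10 mm diameter; at y = -34 mm diamond, 9 mm across corners; they rise 15 mm above the top, pointed over the last 6 mm.
- balance: Fixed white balance with a round steel pan. Origin on the bench under the pan's centre; pan 84 mm across, its top 34 mm above the bench; housing 28 mm high, x = -60 to +50 mm, y = -55 to +55 mm. It stands about 225 mm to the left or right of the base unit, the stirrer on the other side.
- stirrer: Fixed blue magnetic stirrer, 110 by 110 by 40 mm, with a white round ceramic top up to 45 mm; origin at the centre of its underside. It stands about 225 mm (217 to 233) from the base unit's centre, on the side opposite to the balance.
- plate: Loose aluminium plate, 60 (x) by 100 (y) by 8 mm, 0.2 kg, with a dark post 38 mm square (sides along x and y) in its middle; post top 43 mm above the underside. Two 12 mm through holes at y = +34 and -34 mm fit the pins with 2 mm play, either way round. Origin: centre of underside, 40 mm above the bench when fully home. Grip it by the post. At the start its y axis is within 0.35 rad of world y.
- cup: Loose white open cup, straight-sided, 48 mm outer diameter, 55 mm high, 3 mm wall, about 50 g. Origin at the centre of its underside, z up.
- weight: Loose brass-coloured weight, about 200 g: a cylinder of 30 mm diameter and 34 mm height, with a narrow neck and a 20 mm knob above, 46 mm high in all. Origin at the centre of its underside, z up.
- amber: Loose amber bottle with a black cap, 50 mm diameter, 85 mm high in all, straight-sided from 5 to 47 mm height, then a sloping shoulder, 0.11 to 0.23 kg. Origin at the centre of its underside, z up.
- blue_jar: Loose white jar with a blue cap, 52 mm diameter, 65 mm high in all, straight-sided from 5 to 31 mm height, then sloping in to the 47 mm wide cap (from 49 mm up), 0.10 to 0.20 kg. Origin at the centre of its underside, z up.
- green_jar: Loose white jar with a green cap, otherwise like the blue-capped jar. It is not wanted and stays where it is.
Mind the look-alikes: they are no part of the job. Leave any pink, red or yellow look-alike of the blue_jar alone.

How it is judged:
On the way, in this order (a step that is already met when the one before it is completed fails the run):
1. the plate lies fully home on the pins (x of plate in the frame of base_unit between -0.004 and 0.004 m and y of plate in the frame of base_unit between -0.004 and 0.004 m and z of plate in the frame of base_unit between 0.037 and 0.0425 m and angle between the y axis of plate and the y axis of base_unit, either way round below 0.08 rad and angle between plate's own z axis and vertical below 0.05 rad), for 0.2 s.
2. the cup stands on the plate's post (horizontal distance between cup and plate below 0.01 m and z of cup in the frame of plate between 0.04 and 0.046 m), for 0.2 s.
At the end, for the whole second after the job is handed in: Plate home on both pins (centred 4 mm, 0.08 rad); cup on the post within 10 mm, weight on the pan within 15 mm of centre; amber bottle under 132 mm from both base unit and stirrer, within 25 mm of their line; blue jar centre 83-118 mm behind, 18 mm sideways; green jar within 20 mm. Upright, at rest (all of step 1 and all of step 2 and horizontal distance between weight and balance below 0.015 m and z of weight in the frame of balance between 0.031 and 0.037 m and horizontal distance between amber and base_unit below 0.1325 m and horizontal distance between amber and stirrer below 0.1325 m and x of amber in the frame of base_unit between -0.025 and 0.025 m and height (world z) of amber between -0.004 and 0.005 m and x of blue_jar in the frame of base_unit between 0.083 and 0.118 m and y of blue_jar in the frame of base_unit between -0.018 and 0.018 m and height (world z) of blue_jar between -0.004 and 0.005 m and distance of green_jar from where it was at the start of the episode below 0.02 m and linear speed of each of plate, cup, weight, amber, blue_jar, green_jar below 0.02 m/s and angle between each of cup, weight, amber, blue_jar, green_jar's own z axis and vertical below 0.1 rad); the robot touches nothing.
It fails at once if The weight is dropped onto the balance (faster than 0.4 m/s within 25 mm of the pan) (horizontal distance between weight and balance below 0.05 m and z of weight in the frame of balance below 0.059 m and linear speed of weight above 0.4 m/s).
It fails at once if The weight is pressed hard onto the balance (more than 60 N) (contact force between weight and balance above 60 N).
It fails at once if The green-capped jar is shifted by more than 20 mm (distance of green_jar from where it was at the start of the episode above 0.02 m).
It also fails if it takes over 131 s, if anything falls off the work surface, if the arm or the gripper's body presses on something with over 40 N, if the wrist force passes 120 N, or if a joint passes its speed limit or range.

## Robot

A 7-joint arm with a two-finger parallel gripper is mounted at the origin on the work surface. World frame = base frame: x ahead of the robot, y to its left, z up, the work surface at z = 0. Lengths are in m, angles in rad, forces in N, time in s.
With the tool pointing down it reaches from about 0.4 to 0.925 m from the base axis. Payload 4.1 kg.
Tool frame: the origin (TCP) lies on the centre line of the jaws, within the pads' length; the fingertips stand 22 mm ahead of it and the grasp point (between the pads) lies 3 mm ahead of it; z points along the fingers, y is the line along which they close (so a half turn about z gives the same grasp; the last joint's range is limited). The gripper opens to 85 mm and grips with 20 to 120 N. Pads are 22 mm wide; open, the fingers measure 114 mm over their backs; the gripper's body (76 mm by 85 mm) begins 54 mm behind the grasp point. The pads swing forward as they close: fully open they stand 13 mm farther back than shut.
Start: joints at [1.094, 0.398, 0.045, 1.537, -0.019, 1.207, -0.051], TCP at [0.24, -0.604, 0.253] pointing down, gripper open.
Joint ranges: [-2.82, 2.82], [-0.49, 2.23], [-1.37, 1.46], [0, 2.46], [-1.36, 4.5], [0.23, 2], [-2.94, 2.94]. Speed limits (rad/s): [2.57, 2.57, 3.14, 3.14, 3.14, 3.14, 3.14].

## Interface

Orientations are given as a 3x3 rotation matrix whose columns are the frame's x, y, z axes.
In Python, from bench import r, camera, calibration, workorder gives the robot as it stands. The module is installed in compiled form; this text tells all that it offers.
- The arm moves only by the tool send_rows, never from a script. Its argument "moves" is a list that holds one entry, the list of rows, each a list of 7 numbers: the turn, a rotation vector about the tool's x, y, z in rad, then the shift along the tool's x, y, z in m, then the gripper command: -1 is shut, 1 is fully open, values between are in proportion. A call has 1 to 12 rows; each row is the pose to reach, as a shift and turn from the pose commanded when the call began, along the tool's axes at that moment; what a row does not reach only later rows make up. A row lasts 1/10 s, in which the tool goes at most 50 mm and 8.59 degrees, less where a joint would pass 70% of its speed; a pose out of reach is approached as far as the arm can. A call with a gripper value outside its range is refused whole. The fingers move at their own pace and stop on an object; "squeeze" is the grip in N (left out, the last holds). Time passes only in rows, so rows that repeat a pose let the fingers close. It gives the time, the measured TCP pose, the force, the opening and the grip force at its end, in the units of the state.
- r.observe(): the state, without advancing time (a new reading comes with each control period).
- camera(name): name is "scene" or "top"; returns (picture, depth): 400x640x3 uint8, blue, green, red; 400x640 float32, m along the optical axis (not along the pixel's ray), 0 where there is no reading.
- calibration(name): a dict with "fx", "fy", "cx", "cy" (pixels), "eye" and "orientation" of the camera in the world. Camera axes: x right, y down, z forward; pixel columns grow to the right and rows downward; lengths in m; the calibration is good to about 2 mm. A picture is of the moment at which its call begins. calibration takes no time and is no camera call.
- workorder.close_job(): hands the job in; it is judged then, once.
The state is a dict: "clock": time; "q": joint angles; "joint_velocities": joint speeds; "tau": joint torques, N m; "position": TCP position; "tcp_rot": TCP orientation; "contact_force": force on the tool from outside, world axes, zero at the start; "moment": the same for the moment, N m; "grip_width": opening from 0.0 (shut) to 1.0 (fully open); "grasp_force": force on a finger pad.
Only numpy, scipy, OpenCV 4.12 (cv2) and the standard library are available. Lean on these libraries where they do the work, as an engineer would, in place of code of your own. Each camera call takes 0.05 s, during which the arm holds its last target. There are 200 camera calls.

## Working session

There is one attempt and no reset: what is moved stays moved. The work goes in short steps, Python scripts to look and compute and a tool call to move; the robot and the scene stay as the last step left them, time stands still between calls to the robot, and variables do not carry over. Pictures are saved under pics/ and viewed, at most 14 in all, crops included, and the job is handed in when it is done.

Besides the shell and the picture viewer there is one more tool, called after ">>>" by a JSON object that holds its "fn" and its "kwargs". send_rows: Moves the arm, as the interface text tells. Its arguments: {"type":"object","properties":{"moves":{"type":"array","items":{"type":"array","items":{"type":"array","items":{"type":"number"}}}},"squeeze":{"type":"number"}},"required":["moves"]}

```bash
mkdir -p pics
cat > h.py <<'E'
import numpy as np, cv2
from bench import r, camera, calibration, workorder
def look(n,save=None):
    p,d=camera(n)
    if save: cv2.imwrite('pics/'+save,p)
    return p,d
def ray(n,u,v,z):
    c=calibration(n);R=np.array(c['orientation']);e=np.array(c['eye'])
    k=R@np.array([(u-c['cx'])/c['fx'],(v-c['cy'])/c['fy'],1.]);return e+k*(z-e[2])/k[2]
def cloud(n,d):
    c=calibration(n);R=np.array(c['orientation']);e=np.array(c['eye'])
    v,u=np.mgrid[:d.shape[0],:d.shape[1]]
    P=np.stack([(u-c['cx'])/c['fx']*d,(v-c['cy'])/c['fy']*d,d],-1)
    return P@R.T+e
E
python3 - <<'E'
from h import *
np.set_printoptions(precision=4,suppress=True)
for n in('scene','top'):
    p,d=look(n,n+'0.png');np.savez(n+'0',p=p,d=d);print(n,calibration(n))
s=r.observe();print(s['position'],s['tcp_rot'],s['clock'],s['grip_width'],s['contact_force'])
E
```

```text
scene {'fx': 501.60197289170594, 'fy': 501.60197289170594, 'cx': 322.7375590908805, 'cy': 198.5117587744385, 'eye': array([0.8781, 0.8803, 0.6967]), 'orientation': array([[-0.8821,  0.2564, -0.3951],
       [ 0.4706,  0.5128, -0.718 ],
       [ 0.0185, -0.8193, -0.5731]])}
top {'fx': 364.18115568421257, 'fy': 364.18115568421257, 'cx': 320.44248395721206, 'cy': 201.32474569169446, 'eye': array([0.3378, 0.0397, 1.0726]), 'orientation': array([[ 0.0274, -0.9943,  0.1032],
       [-0.9995, -0.0254,  0.0207],
       [-0.018 , -0.1037, -0.9944]])}
[ 0.2396 -0.6037  0.2524] [[ 0.9295  0.3689 -0.0008]
 [ 0.3689 -0.9295  0.0016]
 [-0.0002 -0.0017 -1.    ]] 0.1 1.0018543799990192 [ 0.5423  0.4188 -0.0744]
```

View pics/top0.png

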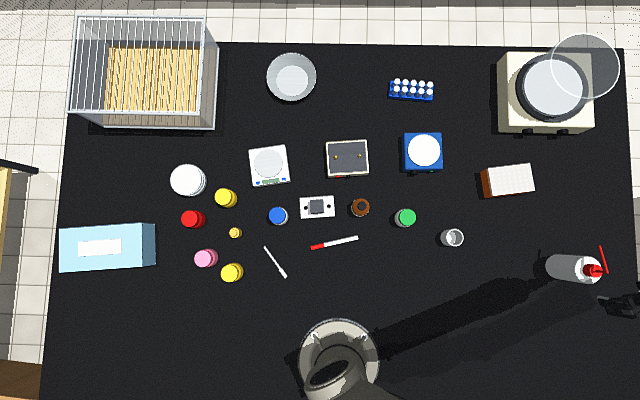

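View pics/scene0.png

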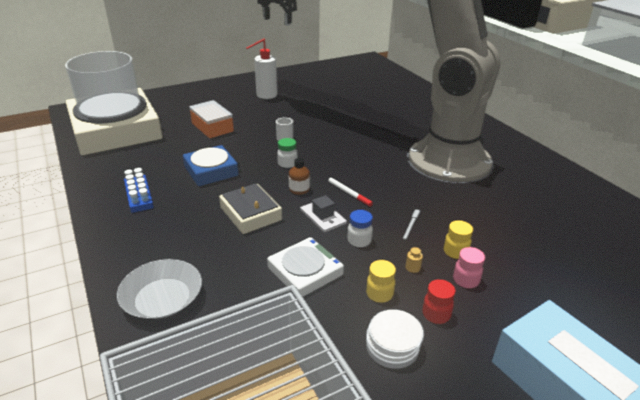

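The top view shows:
- Base (347,158), balance (269,165) on the left, stirrer (423,151) on the right.
- Plate (317,207), cup (452,237), weight (235,233), amber bottle (360,207).
- Blue jar (278,215) and green jar (405,217). The yellow, red and pink jars are look-alikes.

Blue jar candidates are (278,215) blue, (226,198) and (231,272) yellow, (193,219) red, (206,258) pink and (405,217) green. Only (278,215) has a blue cap. Next I'll measure from the depth images and confirm in one crop.

Run:
```python
from h import *
np.set_printoptions(precision=4,suppress=True)
T=np.load('top0.npz');p=T['p'];d=T['d'];P=cloud('top',d)
S=np.load('scene0.npz');ps=S['p'];Ps=cloud('scene',S['d'])
c=p[130:290,190:490];cv2.imwrite('pics/crop0.png',cv2.resize(c,(780,416),interpolation=cv2.INTER_CUBIC))
print('bench z',np.median(P[260:300,380:420,2]),np.median(Ps[200:220,90:110,2]))
# objects: blobs above the bench, in both clouds, gathered about the seeds
seeds=dict(cup=(452,237,.055),green=(405,217,.065),amber=(360,207,.085),plate=(317,207,.043),blue=(278,215,.065),weight=(235,233,.046),base=(347,158,.04),balance=(269,165,.034),stir=(423,151,.045))
for k,(u,v,z) in seeds.items():
    c=ray('top',u,v,z)[:2]
    out=[]
    for Q in(P,Ps):
        rad=.09 if k in('base','balance','stir') else .035 if k!='plate' else .07
        m=(np.hypot(Q[...,0]-c[0],Q[...,1]-c[1])<rad)
        zt=np.percentile(Q[m][:,2],97); 
        mm=m&(abs(Q[...,2]-z)<.006)
        q=Q[mm][:,:2].astype(np.float32)
        (cx,cy),(w,h),a=cv2.minAreaRect(q) if len(q)>4 else ((0,0),(0,0),0)
        out+= [round(float(x),4) for x in(zt,len(q),cx,cy,w,h,a)]
    print(k,c,out)
```

```text
bench z 0.001140678859209654 0.0015008660279390296
cup [ 0.3536 -0.3053] [0.0574, 78.0, 0.3538, -0.3116, 0.044, 0.0474, 1.528, 0.0571, 100.0, 0.3551, -0.3102, 0.052, 0.047, 47.2427]
green [ 0.4048 -0.1737] [0.0685, 228.0, 0.4043, -0.1797, 0.0446, 0.0439, 44.7775, 0.0685, 162.0, 0.4073, -0.1774, 0.0479, 0.0444, 49.9662]
amber [ 0.4275 -0.0476] [0.0873, 58.0, 0.4317, -0.0515, 0.0191, 0.0193, 89.7454, 0.0861, 65.0, 0.434, -0.0495, 0.0223, 0.0257, 4.9048]
plate [0.4282 0.0705] [0.0452, 179.0, 0.4325, 0.0721, 0.0375, 0.0371, 1.6646, 0.0454, 221.0, 0.4339, 0.0734, 0.0393, 0.0405, 5.458]
blue [0.4012 0.1775] [0.0687, 218.0, 0.4011, 0.1816, 0.0447, 0.0422, 1.9033, 0.0679, 283.0, 0.4033, 0.1829, 0.0456, 0.0452, 65.5947]
weight [0.3484 0.2997] [0.0476, 38.0, 0.3483, 0.3051, 0.017, 0.0178, 2.4133, 0.0477, 72.0, 0.3513, 0.3058, 0.0216, 0.019, 69.5199]
base [ 0.5724 -0.0119] [0.0441, 1340.0, 0.5752, -0.0121, 0.0997, 0.1198, 5.7485, 0.0437, 1347.0, 0.5774, -0.0084, 0.1, 0.121, 5.1345]
balance [0.5478 0.2137] [0.0372, 1131.0, 0.5485, 0.216, 0.1084, 0.108, 9.8778, 0.0367, 1902.0, 0.5514, 0.2181, 0.109, 0.1101, 10.1676]
stir [ 0.5968 -0.2286] [0.0484, 1275.0, 0.5995, -0.229, 0.1083, 0.1086, 2.1367, 0.0481, 922.0, 0.6023, -0.2275, 0.1089, 0.1163, 1.8574]
```

View pics/crop0.png

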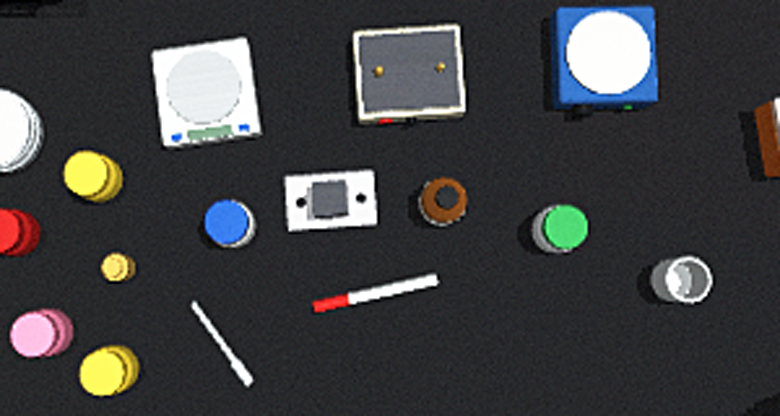

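The crop confirms the blue-capped jar at crop (229,222), the plate with its two holes at (329,200), the base pins at (378,71) and (440,67), and the pan at (203,87). Now I'll get the yaws, pin positions and pan centre, and a helper that turns a target into tool-axis deltas.

```bash
cat >> h.py <<'E'
from scipy.spatial.transform import Rotation as Ro
def to(x,y,z,yaw):
    """yaw: direction of tool x in the world, tool down. prints turn and shift in present tool axes"""
    s=r.observe();R=np.array(s['tcp_rot']);p=np.array(s['position'])
    G=np.array([[np.cos(yaw),np.sin(yaw),0],[np.sin(yaw),-np.cos(yaw),0],[0,0,-1]])
    w=Ro.from_matrix(R.T@G).as_rotvec()
    print('at',p.round(4),'turn',w.round(3),'shift',(R.T@(np.array([x,y,z])-p)).round(4),'F',np.round(s['contact_force'],1),'grip',round(s['grip_width'],3),round(float(s['grasp_force']),1),'t',round(s['clock'],1))
E
python3 - <<'E'
from h import *
np.set_printoptions(precision=4,suppress=True)
for n in('top','scene'):
    D=np.load(n+'0.npz');p=D['p'];P=cloud(n,D['d']);h=cv2.cvtColor(p,cv2.COLOR_BGR2HSV)
    # brass pins inside base top area
    m=(np.hypot(P[...,0]-.576,P[...,1]+.01)<.055)&(P[...,2]>.03)&(h[...,1]>90)&(h[...,2]>60)
    k,l,st,ce=cv2.connectedComponentsWithStats(m.astype(np.uint8))
    pins=[ray(n,*ce[i],.049)[:2] for i in range(1,k) if st[i,4]>3];print(n,'pins',pins,[st[i,4] for i in range(1,k)])
    # plate top rectangle: white at z .008
    m=(np.hypot(P[...,0]-.433,P[...,1]-.0727)<.07)&(h[...,1]<60)&(h[...,2]>150)&(P[...,2]<.02)
    v,u=np.nonzero(m);q=np.array([ray(n,a,b,.008)[:2] for a,b in zip(u,v)],np.float32)
    print('plate',cv2.minAreaRect(q))
    m=(np.hypot(P[...,0]-.55,P[...,1]-.217)<.065)&(P[...,2]>.0335)&(h[...,2]<235)
    q=P[m][:,:2].astype(np.float32);m2=(np.hypot(P[...,0]-.55,P[...,1]-.217)<.065)
    print('pan',cv2.minEnclosingCircle(q),np.percentile(P[m2][:,2],[30,60,90]))
to(.433,.0727,.12,np.pi/2+.095)
E
```

```text
top pins [array([0.573 , 0.0227]), array([ 0.5783, -0.0456])] [np.int32(12), np.int32(7), np.int32(1)]
plate ((0.43226131796836853, 0.07228004187345505), (0.06139899790287018, 0.10074586421251297), 5.746401309967041)
pan ((0.5429838299751282, 0.21071608364582062), 0.046356987208127975) [0.0285 0.0329 0.0364]
scene pins [array([ 0.5799, -0.0447]), array([0.5735, 0.0225])] [np.int32(12), np.int32(19)]
plate ((0.4319658577442169, 0.0705435499548912), (0.06237219646573067, 0.1031009703874588), 6.0455708503723145)
pan ((0.5552847385406494, 0.21753399074077606), 0.04328494518995285) [0.0281 0.0318 0.0361]
at [ 0.2396 -0.6037  0.2524] turn [-0.002 -0.001 -1.288] shift [ 0.4293 -0.5571  0.1333] F [ 0.5  0.4 -0.1] grip 1.002 0.0 t 0.1
```

>>> {"fn": "send_rows", "kwargs": {"moves": [[[0, 0, -1.288, 0.43, -0.557, 0.08, 1], [0, 0, -1.288, 0.43, -0.557, 0.08, 1], [0, 0, -1.288, 0.43, -0.557, 0.08, 1], [0, 0, -1.288, 0.43, -0.557, 0.08, 1], [0, 0, -1.288, 0.43, -0.557, 0.08, 1], [0, 0, -1.288, 0.43, -0.557, 0.08, 1], [0, 0, -1.288, 0.43, -0.557, 0.08, 1], [0, 0, -1.288, 0.43, -0.557, 0.08, 1], [0, 0, -1.288, 0.43, -0.557, 0.08, 1], [0, 0, -1.288, 0.43, -0.557, 0.08, 1], [0, 0, -1.288, 0.43, -0.557, 0.08, 1], [0, 0, -1.288, 0.43, -0.557, 0.08, 1]]]}}

```text
clock: 1.3
position: [0.4042, -0.0294, 0.1854]
tcp_rot: [[-0.095, 0.996, 0.0], [0.996, 0.095, -0.001], [-0.001, 0.0, -1.0]]
contact_force: [0.3, -0.1, -0.4]
grip_width: 1.001
grasp_force: 0.0
```

Run:
```python
from h import *
to(.4325,.0718,.12,np.pi/2+.098); print(np.round(r.observe()['q'],2))
print(ray('top',268.1,163.5,.034))
```

```text
at [ 0.4042 -0.0294  0.1854] turn [ 0.     0.001 -0.003] shift [0.0981 0.0377 0.0653] F [ 0.3 -0.1 -0.4] grip 1.001 0.0 t 1.3
[ 0.54  0.05 -0.58  2.15  0.03  0.95  0.03]
[0.55219278 0.21651773 0.034     ]
```

>>> {"fn": "send_rows", "kwargs": {"moves": [[[0, 0, 0, 0.098, 0.038, 0.04, 1], [0, 0, 0, 0.098, 0.038, 0.06, 1], [0, 0, 0, 0.098, 0.038, 0.06, 1], [0, 0, 0, 0.098, 0.038, 0.08, 1], [0, 0, 0, 0.098, 0.038, 0.11, 1], [0, 0, 0, 0.098, 0.038, 0.13, 1], [0, 0, 0, 0.098, 0.038, 0.145, 1], [0, 0, 0, 0.098, 0.038, 0.151, 1], [0, 0, 0, 0.098, 0.038, 0.151, 1]]]}}

```text
clock: 2.2
position: [0.4321, 0.0699, 0.0339]
tcp_rot: [[-0.095, 0.995, -0.002], [0.995, 0.095, -0.0], [-0.0, -0.002, -1.0]]
contact_force: [0.6, -0.5, -0.1]
grip_width: 1.001
grasp_force: 0.0
```

Run:
```python
from h import *
p,d=look('scene');cv2.imwrite('pics/s1.png',cv2.resize(p[120:300,230:470],(720,540)))
to(.4325,.0718,.034,np.pi/2+.098)
```

```text
at [0.4328 0.0701 0.0346] turn [-0.     0.    -0.003] shift [ 0.0018 -0.0002  0.0006] F [0.3 0.4 0.9] grip 0.998 0.0 t 2.2
```

View pics/s1.png

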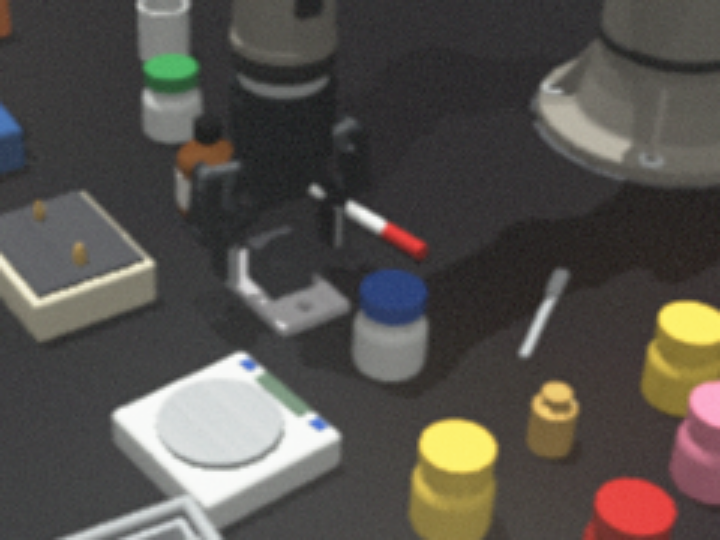

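The fingers straddle the post, at (285,260) in the crop. I'll close and lift.

>>> {"fn": "send_rows", "kwargs": {"moves": [[[0, 0, 0, 0.002, 0, 0, -1], [0, 0, 0, 0.002, 0, 0, -1], [0, 0, 0, 0.002, 0, 0, -1], [0, 0, 0, 0.002, 0, 0, -1], [0, 0, 0, 0.002, 0, 0, -1], [0, 0, 0, 0.002, 0, 0, -1], [0, 0, 0, 0.002, 0, -0.01, -1], [0, 0, 0, 0.002, 0, -0.04, -1], [0, 0, 0, 0.002, 0, -0.08, -1], [0, 0, 0, 0.002, 0, -0.1, -1], [0, 0, 0, 0.002, 0, -0.1, -1]]], "squeeze": 50}}

```text
clock: 3.35
position: [0.4347, 0.0724, 0.1373]
tcp_rot: [[-0.094, 0.996, 0.007], [0.996, 0.094, -0.0], [-0.001, 0.007, -1.0]]
contact_force: [0.8, -0.5, -2.2]
grip_width: 0.432
grasp_force: 50.8
```

Run:
```python
from h import *
to(.576,-.0113,.134,np.pi/2+.092)
```

```text
at [0.4347 0.0724 0.1373] turn [0.007 0.001 0.003] shift [-0.0966  0.1327  0.0043] F [ 0.8 -0.5 -2.2] grip 0.432 50.8 t 3.4
```

>>> {"fn": "send_rows", "kwargs": {"moves": [[[0.007, 0, 0.003, -0.03, 0.04, 0, -1], [0.007, 0, 0.003, -0.055, 0.075, 0, -1], [0.007, 0, 0.003, -0.08, 0.11, 0.01, -1], [0.007, 0, 0.003, -0.093, 0.128, 0.02, -1], [0.007, 0, 0.003, -0.0966, 0.133, 0.03, -1], [0.007, 0, 0.003, -0.0966, 0.133, 0.03, -1], [0.007, 0, 0.003, -0.0966, 0.133, 0.03, -1], [0.007, 0, 0.003, -0.0966, 0.133, 0.03, -1]]]}}

```text
clock: 4.15
position: [0.5731, -0.0103, 0.1047]
tcp_rot: [[-0.094, 0.996, -0.008], [0.996, 0.094, -0.001], [0.0, -0.008, -1.0]]
contact_force: [0.3, -0.3, -2.0]
grip_width: 0.434
grasp_force: 50.9
```

Run:
```python
from h import *
to(.576,-.0113,.108,np.pi/2+.092)
p,d=look('scene');np.savez('s2',p=p,d=d);a=cv2.resize(p[150:250,200:310],(550,500),interpolation=cv2.INTER_CUBIC)
cv2.imwrite('pics/s2.png',a)
p,d=look('top');np.savez('t2',p=p,d=d);a=cv2.resize(p[120:200,300:400],(500,400),interpolation=cv2.INTER_CUBIC)
cv2.imwrite('pics/t2.png',a)
```

```text
at [ 0.5731 -0.0103  0.1047] turn [-0.008 -0.     0.002] shift [-0.0013  0.0027 -0.0033] F [ 0.3 -0.3 -2. ] grip 0.434 50.9 t 4.2
```

View pics/s2.png

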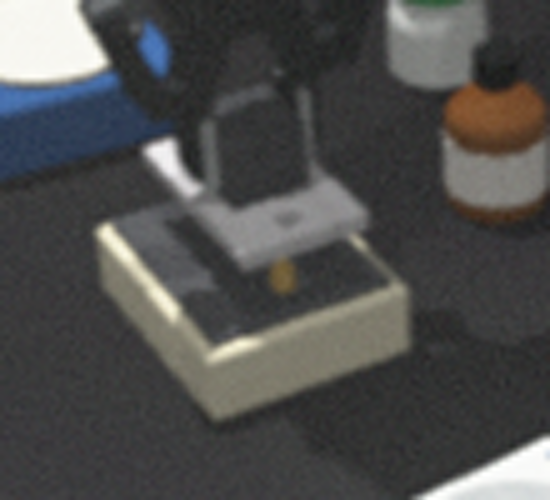

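The scene crop shows the plate hovering over the base, with the left hole at (290,217) and the round pin at (283,275) below it. I'll compare both in the same camera.

Run:
```python
from h import *
np.set_printoptions(precision=4,suppress=True)
D=np.load('s2.npz');p=D['p'];P=cloud('scene',D['d'])
g=cv2.resize(cv2.cvtColor(p,cv2.COLOR_BGR2GRAY)[150:250,200:310],None,fx=5,fy=5,interpolation=cv2.INTER_CUBIC)
w=255-g[200:235,268:312].astype(float);w=np.clip(w-np.percentile(w,70),0,None)
v,u=np.mgrid[200:235,268:312];uu=(w*u).sum()/w.sum();vv=(w*v).sum()/w.sum()
U=200+(uu-2)/5;V=150+(vv-2)/5
print('hole px',uu,vv,'depth z',P[int(V)-1:int(V)+2,int(U)+3:int(U)+9,2])
for z in(.077,.079,.081):print(z,ray('scene',U,V,z))
```

```text
hole px 286.87566438876235 218.20994684889902 depth z [[0.079  0.0789 0.0784 0.0801 0.0799 0.0792]
 [0.0749 0.0766 0.0792 0.0796 0.0791 0.0781]
 [0.0726 0.0772 0.0813 0.0773 0.0769 0.0789]]
0.077 [0.5697 0.022  0.077 ]
0.079 [0.5707 0.0248 0.079 ]
0.081 [0.5717 0.0276 0.081 ]
```

View pics/t2.png

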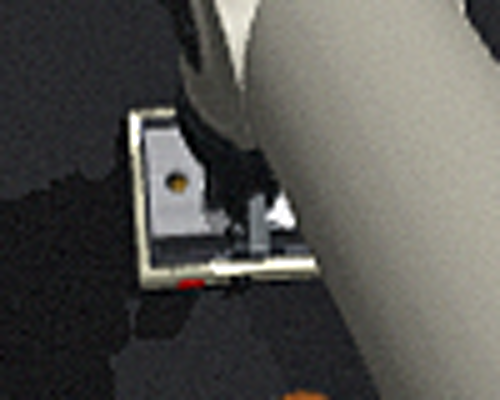

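The top crop shows the brass pin at (177,182) inside the hole, slightly high and to the right of the hole's centre. That agrees with the computed +3 mm x, -2 mm y correction.

>>> {"fn": "send_rows", "kwargs": {"moves": [[[-0.006, 0, 0.001, -0.0023, 0.003, 0, -1], [-0.006, 0, 0.001, -0.0023, 0.003, 0, -1], [-0.006, 0, 0.001, -0.0023, 0.003, 0.006, -1], [-0.006, 0, 0.001, -0.0023, 0.003, 0.012, -1], [-0.006, 0, 0.001, -0.0023, 0.003, 0.014, -1], [-0.006, 0, 0.001, -0.0023, 0.003, 0.014, -1], [-0.006, 0, 0.001, -0.0023, 0.003, 0.014, -1]]]}}

```text
clock: 4.95
position: [0.5773, -0.0135, 0.0903]
tcp_rot: [[-0.091, 0.996, -0.001], [0.996, 0.091, -0.0], [0.0, -0.001, -1.0]]
contact_force: [0.0, -0.3, -1.5]
grip_width: 0.434
grasp_force: 50.9
```

Run:
```python
from h import *
to(.576,-.0123,.074,np.pi/2+.092)
p,d=look('top');a=cv2.resize(p[140:180,315:365],(500,400),interpolation=cv2.INTER_CUBIC)
cv2.imwrite('pics/t3.png',a)
```

```text
at [ 0.5773 -0.0135  0.0903] turn [-0.001 -0.    -0.001] shift [ 0.0013 -0.0012  0.0163] F [ 0.  -0.3 -1.5] grip 0.434 50.9 t 5.0
```

View pics/t3.png

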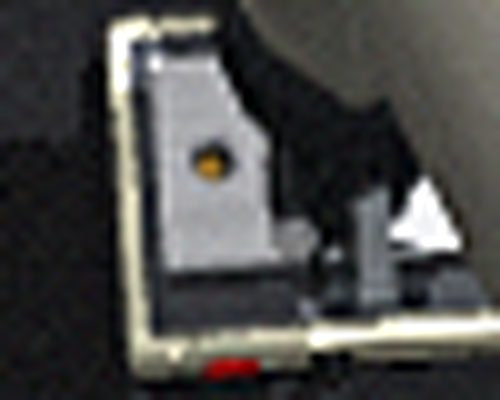

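The pin at (210,164) is well inside the hole centred at (214,160). I'll lower.

>>> {"fn": "send_rows", "kwargs": {"moves": [[[0, 0, 0, 0.0006, -0.0006, 0.003, -1], [0, 0, 0, 0.0006, -0.0006, 0.006, -1], [0, 0, 0, 0.0006, -0.0006, 0.009, -1], [0, 0, 0, 0.0006, -0.0006, 0.011, -1], [0, 0, 0, 0.0006, -0.0006, 0.013, -1], [0, 0, 0, 0.0006, -0.0006, 0.014, -1], [0, 0, 0, 0.0006, -0.0006, 0.014, -1]]]}}

```text
clock: 5.7
position: [0.5765, -0.0131, 0.0763]
tcp_rot: [[-0.091, 0.996, -0.001], [0.996, 0.091, -0.0], [-0.0, -0.001, -1.0]]
contact_force: [-0.6, -0.8, -2.1]
grip_width: 0.436
grasp_force: 50.9
```

Run:
```python
from h import *
to(.576,-.0123,.074,np.pi/2+.092)
```

```text
at [ 0.5765 -0.0131  0.0763] turn [-0.001  0.    -0.001] shift [ 0.0008 -0.0005  0.0023] F [-0.6 -0.8 -2.1] grip 0.436 50.9 t 5.7
```

>>> {"fn": "send_rows", "kwargs": {"moves": [[[0, 0, 0, 0, 0, 0.001, -1], [0, 0, 0, 0, 0, 0.002, -1], [0, 0, 0, 0, 0, 0.003, -1], [0, 0, 0, 0, 0, 0.003, -1]]]}}

```text
clock: 6.1
position: [0.5768, -0.013, 0.0752]
tcp_rot: [[-0.091, 0.996, -0.001], [0.996, 0.091, -0.001], [-0.001, -0.001, -1.0]]
contact_force: [-5.6, -0.1, 9.1]
grip_width: 0.438
grasp_force: 52.3
```

Contact is at about the home height. I'll release, rise and check.

>>> {"fn": "send_rows", "kwargs": {"moves": [[[0, 0, 0, 0, 0, 0.002, 1], [0, 0, 0, 0, 0, 0.002, 1], [0, 0, 0, 0, 0, 0.002, 1], [0, 0, 0, 0, 0, 0.002, 1], [0, 0, 0, 0, 0, 0.002, 1], [0, 0, 0, 0, 0, -0.03, 1], [0, 0, 0, 0, 0, -0.08, 1], [0, 0, 0, 0, 0, -0.12, 1], [0, 0, 0, -0.05, -0.04, -0.12, 1], [0, 0, 0, -0.1, -0.08, -0.12, 1], [0, 0, 0, -0.14, -0.11, -0.12, 1], [0, 0, 0, -0.19, -0.14, -0.12, 1]]]}}

```text
clock: 7.3
position: [0.4701, -0.1841, 0.1938]
tcp_rot: [[-0.092, 0.996, -0.001], [0.996, 0.092, -0.001], [-0.001, -0.001, -1.0]]
contact_force: [0.9, -1.2, -0.1]
grip_width: 0.999
grasp_force: 0.0
```

Run:
```python
from h import *
np.set_printoptions(precision=4,suppress=True)
to(.3545,-.311,.12,np.pi/2)
for n in('scene','top'):
    p,d=look(n);np.savez(n+'4',p=p,d=d);P=cloud(n,d)
    if n=='scene': cv2.imwrite('pics/s4.png',cv2.resize(p[140:250,200:310],(550,550),interpolation=cv2.INTER_CUBIC))
    h=cv2.cvtColor(p,cv2.COLOR_BGR2HSV)
    near=np.hypot(P[...,0]-.576,P[...,1]+.012)<.06
    q=P[near&(abs(P[...,2]-.0845)<.006)&(np.hypot(P[...,0]-.576,P[...,1]+.012)<.032)][:,:2].astype(np.float32)
    if len(q)>5: print('post',cv2.minAreaRect(q))
    m=near&(h[...,1]<60)&(h[...,2]>120)&(abs(P[...,2]-.049)<.009)
    q=P[m];print(len(q),'plate top z',np.median(q[:,2]))
    A=np.c_[q[:,:2]-[.576,-.012],np.ones(len(q))];print('slope',np.linalg.lstsq(A,q[:,2],rcond=None)[0],cv2.minAreaRect(q[:,:2].astype(np.float32)))
```

```text
at [ 0.4701 -0.1841  0.1938] turn [-0.001  0.001  0.092] shift [-0.1157 -0.1267  0.074 ] F [ 0.9 -1.2 -0.1] grip 0.999 0.0 t 7.3
post ((0.5774718523025513, -0.010553807020187378), (0.03939992934465408, 0.04238053411245346), 6.422674179077148)
457 plate top z 0.04916969435024421
slope [0.0278 0.0115 0.0483] ((0.5775877833366394, -0.010760325938463211), (0.0875244066119194, 0.11179810017347336), 5.581797122955322)
post ((0.5759590268135071, -0.012518571689724922), (0.03832928463816643, 0.038206517696380615), 3.405665636062622)
555 plate top z 0.048611179287979756
slope [-0.0118  0.      0.048 ] ((0.5739325284957886, -0.009954296052455902), (0.09605913609266281, 0.11191719770431519), 6.032854080200195)
```

View pics/s4.png

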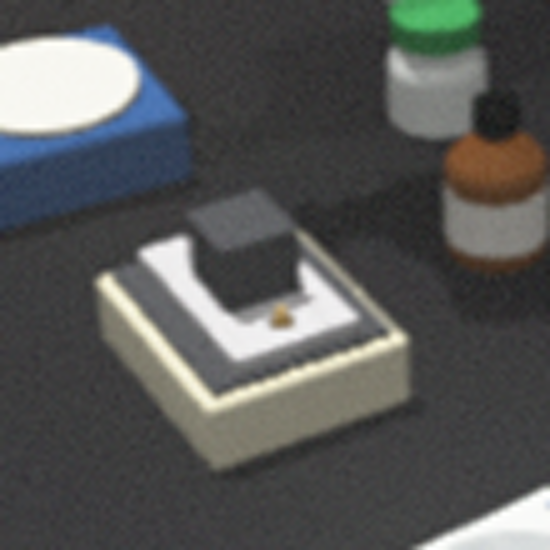

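The plate lies flat with the brass pin tip showing at (281,315). Next is the cup.

>>> {"fn": "send_rows", "kwargs": {"moves": [[[0, 0, 0, -0.03, -0.035, 0, 1], [0, 0, 0, -0.06, -0.065, 0, 1], [0, 0, 0, -0.09, -0.1, 0, 1], [0, 0, 0, -0.116, -0.127, 0.02, 1], [0, 0, 0, -0.116, -0.127, 0.06, 1], [0, 0, 0, -0.116, -0.127, 0.1, 1], [0, 0, 0, -0.116, -0.127, 0.13, 1], [0, 0, 0, -0.116, -0.127, 0.15, 1], [0, 0, 0, -0.116, -0.127, 0.159, 1], [0, 0, 0, -0.116, -0.127, 0.16, 1]]]}}

```text
clock: 8.4
position: [0.3554, -0.3094, 0.033]
tcp_rot: [[-0.092, 0.996, -0.002], [0.996, 0.092, 0.001], [0.001, -0.002, -1.0]]
contact_force: [-0.2, -0.1, 0.2]
grip_width: 1.003
grasp_force: 0.0
```

>>> {"fn": "send_rows", "kwargs": {"moves": [[[0, 0, 0, 0, 0, 0, -1], [0, 0, 0, 0, 0, 0, -1], [0, 0, 0, 0, 0, 0, -1], [0, 0, 0, 0, 0, 0, -1], [0, 0, 0, 0, 0, 0, -1], [0, 0, 0, 0, 0, 0, -1]]], "squeeze": 20}}

```text
clock: 9.0
position: [0.3563, -0.3107, 0.035]
tcp_rot: [[-0.091, 0.996, 0.001], [0.996, 0.091, -0.002], [-0.002, 0.0, -1.0]]
contact_force: [-0.9, 0.4, 5.8]
grip_width: 0.563
grasp_force: 20.4
```

Run:
```python
from h import *
to(.5767,-.0115,.19,np.pi/2+.092)
```

```text
at [ 0.3563 -0.3107  0.035 ] turn [ 0.     0.002 -0.001] shift [ 0.2776  0.2468 -0.1555] F [-0.9  0.4  5.8] grip 0.563 20.4 t 9.0
```

>>> {"fn": "send_rows", "kwargs": {"moves": [[[0, 0, 0, 0, 0, -0.02, -1], [0, 0, 0, 0, 0, -0.06, -1], [0, 0, 0, 0, 0, -0.1, -1], [0, 0, 0, 0.01, 0.01, -0.14, -1], [0, 0, 0, 0.04, 0.035, -0.155, -1], [0, 0, 0, 0.075, 0.065, -0.155, -1], [0, 0, 0, 0.11, 0.098, -0.155, -1], [0, 0, 0, 0.145, 0.129, -0.155, -1], [0, 0, 0, 0.18, 0.16, -0.155, -1], [0, 0, 0, 0.215, 0.19, -0.155, -1], [0, 0, 0, 0.25, 0.222, -0.155, -1], [0, 0, 0, 0.27, 0.24, -0.155, -1]]]}}

```text
clock: 10.2
position: [0.5718, -0.0149, 0.189]
tcp_rot: [[-0.095, 0.995, 0.001], [0.995, 0.095, 0.002], [0.002, 0.001, -1.0]]
contact_force: [0.0, 0.2, -0.8]
grip_width: 0.566
grasp_force: 21.1
```

Run:
```python
from h import *
to(.5767,-.0115,.123,np.pi/2+.092)
```

```text
at [ 0.5718 -0.0149  0.189 ] turn [ 0.001 -0.002  0.003] shift [0.0028 0.0051 0.0661] F [ 0.   0.2 -0.8] grip 0.566 21.1 t 10.2
```

>>> {"fn": "send_rows", "kwargs": {"moves": [[[0, 0, 0, 0.004, 0.005, 0.02, -1], [0, 0, 0, 0.004, 0.005, 0.04, -1], [0, 0, 0, 0.004, 0.005, 0.055, -1], [0, 0, 0, 0.004, 0.005, 0.06, -1], [0, 0, 0, 0.004, 0.005, 0.06, -1]]]}}

```text
clock: 10.7
position: [0.574, -0.0153, 0.1279]
tcp_rot: [[-0.09, 0.996, -0.002], [0.996, 0.09, -0.0], [-0.0, -0.002, -1.0]]
contact_force: [0.2, -0.5, -0.5]
grip_width: 0.559
grasp_force: 21.1
```

Run:
```python
from h import *
np.set_printoptions(precision=4,suppress=True)
to(.5767,-.0115,.118,np.pi/2+.092)
p,d=look('scene');cv2.imwrite('pics/s5.png',cv2.resize(p[100:250,200:310],(440,600),interpolation=cv2.INTER_CUBIC))
```

```text
at [ 0.574  -0.0153  0.1279] turn [-0.002  0.    -0.002] shift [0.0036 0.003  0.0099] F [ 0.2 -0.5 -0.5] grip 0.559 21.1 t 10.7
```

View pics/s5.png

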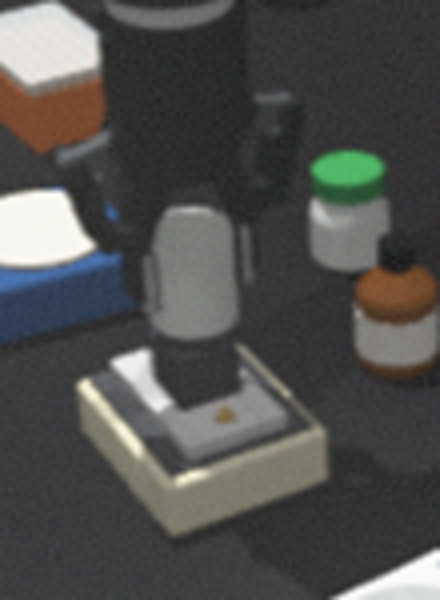

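The crop shows the cup upright just above the post, at (195,335), centred to within a few mm. I'll correct and lower until contact.

>>> {"fn": "send_rows", "kwargs": {"moves": [[[0, 0, 0, 0.0035, 0.003, 0.002, -1], [0, 0, 0, 0.0035, 0.003, 0.004, -1], [0, 0, 0, 0.0035, 0.003, 0.006, -1], [0, 0, 0, 0.0035, 0.003, 0.008, -1], [0, 0, 0, 0.0035, 0.003, 0.0095, -1], [0, 0, 0, 0.0035, 0.003, 0.0095, -1]]]}}

```text
clock: 11.35
position: [0.5771, -0.0112, 0.1187]
tcp_rot: [[-0.091, 0.996, -0.002], [0.996, 0.091, -0.0], [-0.0, -0.002, -1.0]]
contact_force: [0.1, -0.5, 0.5]
grip_width: 0.56
grasp_force: 21.1
```

>>> {"fn": "send_rows", "kwargs": {"moves": [[[0, 0, 0, 0, 0, 0.001, -1], [0, 0, 0, 0, 0, 0.002, -1], [0, 0, 0, 0, 0, 0.002, -1]]]}}

```text
clock: 11.65
position: [0.5774, -0.0111, 0.1181]
tcp_rot: [[-0.091, 0.996, -0.001], [0.996, 0.091, -0.001], [-0.001, -0.001, -1.0]]
contact_force: [-3.0, 0.1, 5.9]
grip_width: 0.565
grasp_force: 21.6
```

Contact. I'll open, rise and head toward the weight.

>>> {"fn": "send_rows", "kwargs": {"moves": [[[0, 0, 0, 0, 0, 0, 0.3], [0, 0, 0, 0, 0, 0, 0.5], [0, 0, 0, 0, 0, 0, 0.7], [0, 0, 0, 0, 0, 0, 1], [0, 0, 0, 0, 0, 0, 1], [0, 0, 0, 0, 0, -0.02, 1], [0, 0, 0, 0, 0, -0.06, 1], [0, 0, 0, 0, 0, -0.1, 1], [0, 0, 0, 0.02, -0.04, -0.1, 1], [0, 0, 0, 0.05, -0.08, -0.1, 1], [0, 0, 0, 0.08, -0.12, -0.1, 1], [0, 0, 0, 0.11, -0.15, -0.1, 1]]]}}

```text
clock: 12.85
position: [0.4155, 0.0854, 0.2168]
tcp_rot: [[-0.09, 0.996, -0.002], [0.996, 0.09, -0.001], [-0.001, -0.002, -1.0]]
contact_force: [0.4, 0.9, 0.3]
grip_width: 1.003
grasp_force: 0.0
```

Run:
```python
from h import *
np.set_printoptions(precision=4,suppress=True)
to(.35,.3055,.12,np.pi/2+.092)
for n in('scene','top'):
    p,d=look(n);np.savez(n+'6',p=p,d=d);P=cloud(n,d)
    q=P[(np.hypot(P[...,0]-.577,P[...,1]+.012)<.05)&(abs(P[...,2]-.139)<.005)]
    if len(q)>4: print(n,'cup rim',len(q),cv2.minEnclosingCircle(q[:,:2].astype(np.float32)),np.median(q[:,2]))
    # weight
    h=cv2.cvtColor(p,cv2.COLOR_BGR2HSV)
    for lo,hi,nm in((.040,.055,'knob'),(.03,.0385,'cyl')):
        q=P[(np.hypot(P[...,0]-.35,P[...,1]-.3055)<.03)&(P[...,2]>lo)&(P[...,2]<hi)]
        if len(q)>3: print(nm,len(q),cv2.minEnclosingCircle(q[:,:2].astype(np.float32)))
    b=(np.hypot(P[...,0]-.552,P[...,1]-.217)<.05)&(P[...,2]>.0335)&(P[...,2]<.04)
    q=P[b];print('pan',len(q),cv2.minEnclosingCircle(q[:,:2].astype(np.float32)))
a=np.load('scene6.npz')['p'][110:300,190:490];cv2.imwrite('pics/s6.png',cv2.resize(a,(780,494)))
```

```text
at [0.4155 0.0854 0.2168] turn [-0.002  0.001 -0.001] shift [ 0.2252 -0.0451  0.0966] F [0.4 0.9 0.3] grip 1.003 0.0 t 12.8
scene cup rim 132 ((0.5772891044616699, -0.011463664472103119), 0.025736555457115173) 0.13738953071812393
knob 70 ((0.35109010338783264, 0.30629757046699524), 0.010641307570040226)
cyl 94 ((0.352325439453125, 0.3074963688850403), 0.015053474344313145)
pan 917 ((0.5561230778694153, 0.2180246263742447), 0.04296336695551872)
top cup rim 72 ((0.5761290788650513, -0.012532214634120464), 0.02399418130517006) 0.13832714662136336
knob 41 ((0.34761038422584534, 0.3054269254207611), 0.010883116163313389)
cyl 43 ((0.35004591941833496, 0.3055705726146698), 0.014506320469081402)
pan 393 ((0.5554482340812683, 0.22030282020568848), 0.04531250149011612)
```

View pics/s6.png

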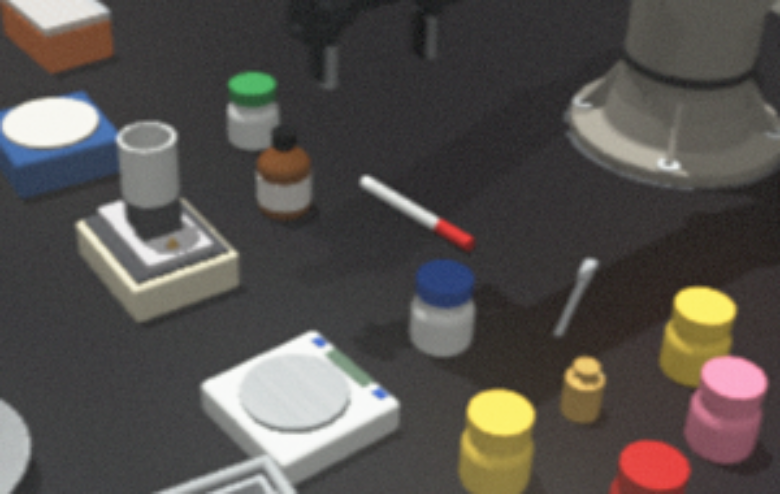

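The crop shows the cup standing centred on the post at (150,180), and the cameras put it about 1 mm from the post's centre. The weight is at (583,390). Next I'll grasp the weight.

>>> {"fn": "send_rows", "kwargs": {"moves": [[[0, 0, 0, 0.045, -0.009, 0, 1], [0, 0, 0, 0.09, -0.018, 0, 1], [0, 0, 0, 0.135, -0.027, 0, 1], [0, 0, 0, 0.18, -0.036, 0.03, 1], [0, 0, 0, 0.215, -0.045, 0.06, 1], [0, 0, 0, 0.2255, -0.045, 0.095, 1], [0, 0, 0, 0.2255, -0.045, 0.095, 1], [0, 0, 0, 0.2255, -0.045, 0.095, 1]]]}}

```text
clock: 13.75
position: [0.3527, 0.305, 0.1219]
tcp_rot: [[-0.091, 0.996, -0.003], [0.996, 0.091, -0.001], [-0.001, -0.003, -1.0]]
contact_force: [0.2, 0.2, 0.7]
grip_width: 1.001
grasp_force: 0.0
```

Run:
```python
from h import *
to(.3505,.306,.029,np.pi/2+.092)
```

```text
at [0.3527 0.305  0.1219] turn [-0.003  0.001 -0.001] shift [ 0.0013 -0.0019  0.0929] F [0.2 0.2 0.7] grip 1.001 0.0 t 13.8
```

>>> {"fn": "send_rows", "kwargs": {"moves": [[[0, 0, 0, 0.001, -0.002, 0.03, 1], [0, 0, 0, 0.001, -0.002, 0.06, 1], [0, 0, 0, 0.001, -0.002, 0.08, 1], [0, 0, 0, 0.001, -0.002, 0.09, 1], [0, 0, 0, 0.001, -0.002, 0.092, 0.5], [0, 0, 0, 0.001, -0.002, 0.092, -1], [0, 0, 0, 0.001, -0.002, 0.092, -1], [0, 0, 0, 0.001, -0.002, 0.092, -1], [0, 0, 0, 0.001, -0.002, 0.092, -1], [0, 0, 0, 0.001, -0.002, 0.092, -1], [0, 0, 0, 0.001, -0.002, 0.092, -1], [0, 0, 0, 0.001, -0.002, 0.092, -1]]], "squeeze": 40}}

```text
clock: 14.95
position: [0.3513, 0.3066, 0.0314]
tcp_rot: [[-0.091, 0.996, 0.001], [0.996, 0.091, 0.0], [0.0, 0.001, -1.0]]
contact_force: [-0.5, 0.5, 6.1]
grip_width: 0.337
grasp_force: 39.3
```

Run:
```python
from h import *
to(.555,.2185,.12,np.pi/2+.092)
```

```text
at [0.3513 0.3066 0.0314] turn [ 0.001 -0.    -0.001] shift [-0.1062  0.195  -0.0884] F [-0.5  0.5  6.1] grip 0.337 39.3 t 14.9
```

>>> {"fn": "send_rows", "kwargs": {"moves": [[[0, 0, 0, 0, 0, -0.02, -1], [0, 0, 0, 0, 0, -0.06, -1], [0, 0, 0, 0, 0, -0.09, -1], [0, 0, 0, -0.02, 0.037, -0.09, -1], [0, 0, 0, -0.042, 0.078, -0.09, -1], [0, 0, 0, -0.064, 0.118, -0.09, -1], [0, 0, 0, -0.086, 0.158, -0.09, -1], [0, 0, 0, -0.1, 0.184, -0.09, -1], [0, 0, 0, -0.106, 0.195, -0.09, -1], [0, 0, 0, -0.106, 0.195, -0.09, -1], [0, 0, 0, -0.106, 0.195, -0.09, -1]]]}}

```text
clock: 16.05
position: [0.5524, 0.2195, 0.1199]
tcp_rot: [[-0.093, 0.996, -0.003], [0.996, 0.093, 0.0], [0.001, -0.003, -1.0]]
contact_force: [-0.5, 0.0, -2.3]
grip_width: 0.34
grasp_force: 40.4
```

Run:
```python
from h import *
to(.555,.2185,.064,np.pi/2+.092)
p,d=look('scene');cv2.imwrite('pics/s7.png',cv2.resize(p[190:310,240:370],(520,480),interpolation=cv2.INTER_CUBIC))
```

```text
at [0.5524 0.2195 0.1199] turn [-0.003 -0.001  0.001] shift [-0.0012  0.0026  0.0559] F [-0.5  0.  -2.3] grip 0.34 40.4 t 16.1
```

View pics/s7.png

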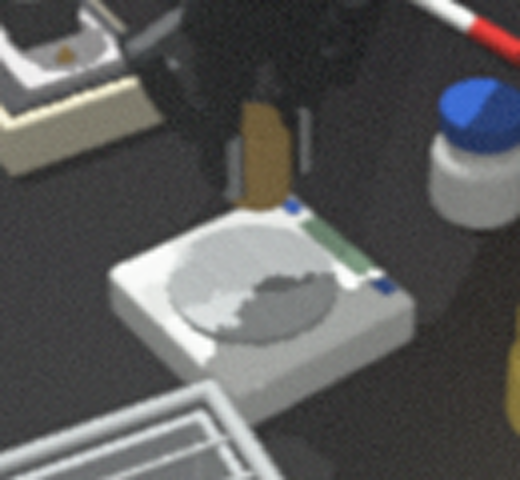

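The weight hangs upright at (265,160), above the pan centred at (253,283). I'll lower slowly.

>>> {"fn": "send_rows", "kwargs": {"moves": [[[0, 0, 0, -0.001, 0.0025, 0.015, -1], [0, 0, 0, -0.001, 0.0025, 0.03, -1], [0, 0, 0, -0.001, 0.0025, 0.04, -1], [0, 0, 0, -0.001, 0.0025, 0.046, -1], [0, 0, 0, -0.001, 0.0025, 0.049, -1], [0, 0, 0, -0.001, 0.0025, 0.051, -1], [0, 0, 0, -0.001, 0.0025, 0.052, -1], [0, 0, 0, -0.001, 0.0025, 0.052, -1]]]}}

```text
clock: 16.9
position: [0.5571, 0.2176, 0.0682]
tcp_rot: [[-0.091, 0.996, -0.0], [0.996, 0.091, -0.0], [0.0, -0.0, -1.0]]
contact_force: [-0.5, 0.1, -1.9]
grip_width: 0.335
grasp_force: 40.4
```

>>> {"fn": "send_rows", "kwargs": {"moves": [[[0, 0, 0, 0, 0, 0.001, -1], [0, 0, 0, 0, 0, 0.002, -1], [0, 0, 0, 0, 0, 0.002, -1]]]}}

```text
clock: 17.2
position: [0.5569, 0.2174, 0.066]
tcp_rot: [[-0.091, 0.996, -0.001], [0.996, 0.091, -0.0], [-0.0, -0.001, -1.0]]
contact_force: [-0.5, 0.1, -2.2]
grip_width: 0.332
grasp_force: 40.4
```

>>> {"fn": "send_rows", "kwargs": {"moves": [[[0, 0, 0, -0.001, -0.001, 0.0008, -1], [0, 0, 0, -0.001, -0.001, 0.0015, -1], [0, 0, 0, -0.001, -0.001, 0.0015, -1]]]}}

```text
clock: 17.5
position: [0.5563, 0.2168, 0.0654]
tcp_rot: [[-0.091, 0.996, 0.0], [0.996, 0.091, 0.0], [0.0, 0.0, -1.0]]
contact_force: [-1.4, -0.0, 4.7]
grip_width: 0.335
grasp_force: 41.1
```

Gentle contact. I'll release, rise, turn 90° and go above the blue jar.

>>> {"fn": "send_rows", "kwargs": {"moves": [[[0, 0, 0, 0, 0, 0, 0], [0, 0, 0, 0, 0, 0, 0.3], [0, 0, 0, 0, 0, 0, 1], [0, 0, 0, 0, 0, 0, 1], [0, 0, 0, 0, 0, 0, 1], [0, 0, 0, 0, 0, -0.02, 1], [0, 0, 0, 0, 0, -0.06, 1], [0, 0, 0, 0, 0, -0.11, 1]]]}}

```text
clock: 18.3
position: [0.5547, 0.2155, 0.1737]
tcp_rot: [[-0.091, 0.996, -0.005], [0.996, 0.091, -0.002], [-0.001, -0.006, -1.0]]
contact_force: [1.2, -1.0, 0.2]
grip_width: 0.998
grasp_force: 0.0
```

>>> {"fn": "send_rows", "kwargs": {"moves": [[[0, 0, 1.571, -0.02, -0.156, 0, 1], [0, 0, 1.571, -0.02, -0.156, 0, 1], [0, 0, 1.571, -0.02, -0.156, 0, 1], [0, 0, 1.571, -0.02, -0.156, 0, 1], [0, 0, 1.571, -0.02, -0.156, 0, 1], [0, 0, 1.571, -0.02, -0.156, 0, 1], [0, 0, 1.571, -0.02, -0.156, 0, 1], [0, 0, 1.571, -0.02, -0.156, 0, 1], [0, 0, 1.571, -0.02, -0.156, 0, 1], [0, 0, 1.571, -0.02, -0.156, 0, 1], [0, 0, 1.571, -0.02, -0.156, 0, 1], [0, 0, 1.571, -0.02, -0.156, 0, 1]]]}}

```text
clock: 19.5
position: [0.4024, 0.1824, 0.1747]
tcp_rot: [[0.996, 0.091, -0.001], [0.091, -0.996, -0.0], [-0.001, 0.0, -1.0]]
contact_force: [0.1, -0.3, -0.3]
grip_width: 1.0
grasp_force: 0.0
```

Run:
```python
from h import *
to(.402,.182,.035,.092);print(np.round(r.observe()['q'],2))
p,d=look('scene')
P=cloud('scene',d);q=P[(np.hypot(P[...,0]-.556,P[...,1]-.218)<.03)&(P[...,2]>.074)&(P[...,2]<.086)]
print('knob',len(q),cv2.minEnclosingCircle(q[:,:2].astype(np.float32)))
q=P[(np.hypot(P[...,0]-.402,P[...,1]-.182)<.04)&(P[...,2]>.06)&(P[...,2]<.072)]
print('blue',len(q),cv2.minEnclosingCircle(q[:,:2].astype(np.float32)))
```

```text
at [0.4024 0.1824 0.1747] turn [ 0.     0.001 -0.   ] shift [-0.0004  0.0003  0.1397] F [ 0.1 -0.3 -0.3] grip 1.0 0.0 t 19.5
[ 0.13  0.15 -0.71  2.09  0.12  0.94 -2.12]
knob 73 ((0.5563177466392517, 0.2166801244020462), 0.01151378732174635)
blue 272 ((0.4026789665222168, 0.1834414005279541), 0.024974200874567032)
```

>>> {"fn": "send_rows", "kwargs": {"moves": [[[0, 0, 0, 0, 0, 0.04, 1], [0, 0, 0, 0, 0, 0.08, 1], [0, 0, 0, 0, 0, 0.12, 1], [0, 0, 0, 0, 0, 0.14, 1], [0, 0, 0, 0, 0, 0.147, 1], [0, 0, 0, 0, 0, 0.147, -1], [0, 0, 0, 0, 0, 0.147, -1], [0, 0, 0, 0, 0, 0.147, -1], [0, 0, 0, 0, 0, 0.147, -1], [0, 0, 0, 0, 0, 0.147, -1], [0, 0, 0, 0, 0, 0.147, -1]]], "squeeze": 40}}

```text
clock: 20.65
position: [0.4036, 0.1828, 0.0292]
tcp_rot: [[0.996, 0.091, 0.002], [0.091, -0.996, 0.001], [0.002, -0.0, -1.0]]
contact_force: [-1.1, -1.0, 6.8]
grip_width: 0.594
grasp_force: 42.0
```

Run:
```python
from h import *
to(.6735,-.003,.2,.092)
```

```text
at [0.4036 0.1828 0.0292] turn [-0.    -0.002 -0.001] shift [ 0.2523  0.2095 -0.1703] F [-1.1 -1.   6.8] grip 0.594 42.0 t 20.6
```

>>> {"fn": "send_rows", "kwargs": {"moves": [[[0, 0, 0, 0, 0, -0.02, -1], [0, 0, 0, 0, 0, -0.06, -1], [0, 0, 0, 0, 0, -0.1, -1], [0, 0, 0, 0, 0, -0.14, -1], [0, 0, 0, 0.03, 0.015, -0.165, -1], [0, 0, 0, 0.065, 0.04, -0.17, -1], [0, 0, 0, 0.1, 0.07, -0.17, -1], [0, 0, 0, 0.135, 0.1, -0.17, -1], [0, 0, 0, 0.17, 0.13, -0.17, -1], [0, 0, 0, 0.205, 0.16, -0.17, -1], [0, 0, 0, 0.235, 0.19, -0.17, -1], [0, 0, 0, 0.252, 0.21, -0.17, -1]]]}}

```text
clock: 21.85
position: [0.6747, -0.0077, 0.1974]
tcp_rot: [[0.996, 0.087, 0.0], [0.087, -0.996, -0.001], [0.0, 0.001, -1.0]]
contact_force: [0.6, 0.5, -1.8]
grip_width: 0.592
grasp_force: 42.8
```

>>> {"fn": "send_rows", "kwargs": {"moves": [[[0, 0, 0, 0, 0, 0.04, -1], [0, 0, 0, 0, 0, 0.08, -1], [0, 0, 0, 0, 0, 0.11, -1], [0, 0, 0, 0, 0, 0.13, -1], [0, 0, 0, 0, 0, 0.14, -1], [0, 0, 0, 0, 0, 0.14, -1]]]}}

```text
clock: 22.45
position: [0.6714, -0.0043, 0.0563]
tcp_rot: [[0.996, 0.091, -0.003], [0.091, -0.996, -0.0], [-0.003, -0.0, -1.0]]
contact_force: [0.2, 0.0, -2.4]
grip_width: 0.59
grasp_force: 42.8
```

Run:
```python
from h import *
to(.6735,-.003,.028,.092)
```

```text
at [ 0.6714 -0.0043  0.0563] turn [-0.     0.003 -0.001] shift [ 0.0023 -0.0011  0.0283] F [ 0.2  0.  -2.4] grip 0.59 42.8 t 22.4
```

>>> {"fn": "send_rows", "kwargs": {"moves": [[[0, 0, 0, 0.002, -0.001, 0.012, -1], [0, 0, 0, 0.002, -0.001, 0.022, -1], [0, 0, 0, 0.002, -0.001, 0.026, -1], [0, 0, 0, 0.002, -0.001, 0.028, -1], [0, 0, 0, 0.002, -0.001, 0.029, -1], [0, 0, 0, 0.002, -0.001, 0.029, -1]]]}}

```text
clock: 23.05
position: [0.6746, -0.0028, 0.0293]
tcp_rot: [[0.996, 0.091, -0.0], [0.091, -0.996, -0.0], [-0.0, 0.0, -1.0]]
contact_force: [-2.4, -0.7, 3.2]
grip_width: 0.595
grasp_force: 43.2
```

>>> {"fn": "send_rows", "kwargs": {"moves": [[[0, 0, 0, 0, 0, 0, 0.5], [0, 0, 0, 0, 0, 0, 1], [0, 0, 0, 0, 0, 0, 1], [0, 0, 0, 0, 0, 0, 1], [0, 0, 0, 0, 0, -0.03, 1], [0, 0, 0, 0, 0, -0.08, 1], [0, 0, 0, 0, 0, -0.13, 1], [0, 0, 0, 0, 0, -0.18, 1], [0, 0, 0, 0, 0, -0.18, 1]]]}}

```text
clock: 23.95
position: [0.6793, -0.0016, 0.2175]
tcp_rot: [[0.996, 0.09, 0.015], [0.09, -0.996, 0.001], [0.015, 0.001, -1.0]]
contact_force: [0.1, 0.3, 0.1]
grip_width: 1.002
grasp_force: 0.0
```

>>> {"fn": "send_rows", "kwargs": {"moves": [[[0, 0, -1.571, -0.245, 0.0255, 0, 1], [0, 0, -1.571, -0.245, 0.0255, 0, 1], [0, 0, -1.571, -0.245, 0.0255, 0, 1], [0, 0, -1.571, -0.245, 0.0255, 0, 1], [0, 0, -1.571, -0.245, 0.0255, 0, 1], [0, 0, -1.571, -0.245, 0.0255, 0, 1], [0, 0, -1.571, -0.245, 0.0255, 0, 1], [0, 0, -1.571, -0.245, 0.0255, 0, 1], [0, 0, -1.571, -0.245, 0.0255, 0, 1], [0, 0, -1.571, -0.245, 0.0255, 0, 1], [0, 0, -1.571, -0.245, 0.0255, 0, 1], [0, 0, -1.571, -0.245, 0.0255, 0, 1]]]}}

```text
clock: 25.15
position: [0.4326, -0.0504, 0.2084]
tcp_rot: [[-0.091, 0.996, -0.001], [0.996, 0.091, -0.0], [-0.0, -0.001, -1.0]]
contact_force: [-0.4, -0.8, -1.0]
grip_width: 1.0
grasp_force: 0.0
```

Run:
```python
from h import *
to(.433,-.0505,.035,np.pi/2+.092)
```

```text
at [ 0.4326 -0.0504  0.2084] turn [-0.001  0.    -0.001] shift [-1.000e-04  6.000e-04  1.734e-01] F [-0.4 -0.8 -1. ] grip 1.0 0.0 t 25.1
```

>>> {"fn": "send_rows", "kwargs": {"moves": [[[0, 0, 0, 0, 0.0005, 0.04, 1], [0, 0, 0, 0, 0.0005, 0.08, 1], [0, 0, 0, 0, 0.0005, 0.12, 1], [0, 0, 0, 0, 0.0005, 0.15, 1], [0, 0, 0, 0, 0.0005, 0.165, 1], [0, 0, 0, 0, 0.0005, 0.166, -1], [0, 0, 0, 0, 0.0005, 0.166, -1], [0, 0, 0, 0, 0.0005, 0.166, -1], [0, 0, 0, 0, 0.0005, 0.166, -1], [0, 0, 0, 0, 0.0005, 0.166, -1], [0, 0, 0, 0, 0.0005, 0.166, -1]]], "squeeze": 40}}

```text
clock: 26.25
position: [0.4342, -0.0506, 0.0437]
tcp_rot: [[-0.091, 0.996, 0.001], [0.996, 0.091, -0.001], [-0.001, 0.001, -1.0]]
contact_force: [-0.6, -0.3, 6.5]
grip_width: 0.573
grasp_force: 42.2
```

Run:
```python
from h import *
to(.5885,-.1195,.15,np.pi/2+.092)
```

```text
at [ 0.4342 -0.0506  0.0437] turn [ 0.001  0.001 -0.001] shift [-0.0827  0.1476 -0.106 ] F [-0.6 -0.3  6.5] grip 0.573 42.2 t 26.2
```

>>> {"fn": "send_rows", "kwargs": {"moves": [[[0, 0, 0, 0, 0, -0.02, -1], [0, 0, 0, 0, 0, -0.06, -1], [0, 0, 0, 0, 0, -0.1, -1], [0, 0, 0, -0.03, 0.02, -0.106, -1], [0, 0, 0, -0.055, 0.05, -0.106, -1], [0, 0, 0, -0.075, 0.09, -0.106, -1], [0, 0, 0, -0.083, 0.13, -0.106, -1], [0, 0, 0, -0.083, 0.148, -0.106, -1], [0, 0, 0, -0.083, 0.148, -0.106, -1], [0, 0, 0, -0.083, 0.148, -0.06, -1], [0, 0, 0, -0.083, 0.148, -0.03, -1], [0, 0, 0, -0.083, 0.148, -0.03, -1]]]}}

```text
clock: 27.45
position: [0.5827, -0.1197, 0.0681]
tcp_rot: [[-0.091, 0.996, -0.012], [0.996, 0.091, 0.001], [0.002, -0.012, -1.0]]
contact_force: [-1.3, 0.4, -1.9]
grip_width: 0.568
grasp_force: 42.2
```

Run:
```python
from h import *
to(.5885,-.1195,.0425,np.pi/2+.092)
```

```text
at [ 0.5827 -0.1197  0.0681] turn [-0.012 -0.002 -0.001] shift [-0.0004  0.0061  0.0256] F [-1.3  0.4 -1.9] grip 0.568 42.2 t 27.4
```

>>> {"fn": "send_rows", "kwargs": {"moves": [[[0, 0, 0, 0, 0.002, 0, -1], [0, 0, 0, 0, 0.002, 0.01, -1], [0, 0, 0, 0, 0.002, 0.018, -1], [0, 0, 0, 0, 0.002, 0.023, -1], [0, 0, 0, 0, 0.002, 0.025, -1], [0, 0, 0, 0, 0.002, 0.026, -1], [0, 0, 0, 0, 0.002, 0.026, -1]]]}}

```text
clock: 28.15
position: [0.5902, -0.1193, 0.0466]
tcp_rot: [[-0.091, 0.996, -0.001], [0.996, 0.091, -0.0], [-0.0, -0.001, -1.0]]
contact_force: [0.1, 0.2, -1.4]
grip_width: 0.571
grasp_force: 42.3
```

>>> {"fn": "send_rows", "kwargs": {"moves": [[[0, 0, 0, 0, 0, 0.002, -1], [0, 0, 0, 0, 0, 0.003, -1], [0, 0, 0, 0, 0, 0.004, -1], [0, 0, 0, 0, 0, 0.004, -1]]]}}

```text
clock: 28.55
position: [0.5903, -0.1194, 0.0437]
tcp_rot: [[-0.091, 0.996, -0.001], [0.996, 0.091, -0.001], [-0.001, -0.001, -1.0]]
contact_force: [-3.0, 0.0, 7.3]
grip_width: 0.572
grasp_force: 43.0
```

Contact. I'll release, rise and back away to check everything.

>>> {"fn": "send_rows", "kwargs": {"moves": [[[0, 0, 0, 0, 0, 0, 0.4], [0, 0, 0, 0, 0, 0, 1], [0, 0, 0, 0, 0, 0, 1], [0, 0, 0, 0, 0, 0, 1], [0, 0, 0, 0, 0, -0.02, 1], [0, 0, 0, 0, 0, -0.06, 1], [0, 0, 0, 0, 0, -0.11, 1], [0, 0, 0, 0, 0, -0.16, 1], [0, 0, 0, -0.03, -0.04, -0.16, 1], [0, 0, 0, -0.06, -0.08, -0.16, 1], [0, 0, 0, -0.1, -0.11, -0.16, 1], [0, 0, 0, -0.14, -0.13, -0.16, 1]]]}}

```text
clock: 29.75
position: [0.4711, -0.2721, 0.2028]
tcp_rot: [[-0.091, 0.996, -0.002], [0.996, 0.091, -0.002], [-0.001, -0.002, -1.0]]
contact_force: [1.6, -0.4, 0.1]
grip_width: 1.0
grasp_force: 0.0
```

>>> {"fn": "send_rows", "kwargs": {"moves": [[[0, 0, 0, -0.04, -0.03, 0, 1], [0, 0, 0, -0.08, -0.05, 0, 1], [0, 0, 0, -0.11, -0.06, 0, 1], [0, 0, 0, -0.11, -0.06, 0, 1], [0, 0, 0, -0.11, -0.06, 0, 1]]]}}

```text
clock: 30.25
position: [0.4235, -0.3858, 0.2024]
tcp_rot: [[-0.089, 0.996, -0.001], [0.996, 0.089, 0.001], [0.001, -0.001, -1.0]]
contact_force: [-0.3, 1.3, 0.6]
grip_width: 0.998
grasp_force: 0.0
```

Run:
```python
from h import *
np.set_printoptions(precision=4,suppress=True)
for n in('scene','top'):
    p,d=look(n);P=cloud(n,d);P0=cloud(n,np.load(n+'0.npz')['d'])
    if n=='scene': cv2.imwrite('pics/s9.png',cv2.resize(p[90:320,120:470],(790,519)))
    def f(k,x,y,z,rad=.035,P=P):
        q=P[(np.hypot(P[...,0]-x,P[...,1]-y)<rad)&(abs(P[...,2]-z)<.006)]
        if len(q)>3:
            c,rr=cv2.minEnclosingCircle(q[:,:2].astype(np.float32));c=np.array(c);a=.092;e=c-[.5765,-.0115]
            print(n,k,len(q),c,round(rr,4),'in base',e@[np.cos(a),np.sin(a)],e@[-np.sin(a),np.cos(a)])
    f('cup',.577,-.0115,.139);f('weight',.556,.217,.081);f('amber',.5895,-.1195,.086);f('blue',.6735,-.003,.066);f('green0',.406,-.178,.066,P=P0);f('green',.406,-.178,.066)
```

```text
scene cup 146 [ 0.5776 -0.0107] 0.0255 in base 0.0011768323161042136 0.0007185341567349356
scene weight 73 [0.5578 0.2161] 0.0115 in base 0.002284712478595469 0.22834475687684236
scene amber 60 [ 0.5935 -0.1195] 0.0136 in base 0.0069567824850269265 -0.1090995478597829
scene blue 254 [ 0.6723 -0.0017] 0.0255 in base 0.09633544996527806 0.0009638245127126818
scene green0 155 [ 0.4088 -0.1786] 0.0259 in base -0.1823246387347715 -0.15096836829185412
scene green 156 [ 0.4073 -0.1786] 0.0252 in base -0.18385688481483148 -0.15080786306095273
top cup 75 [ 0.5764 -0.0117] 0.0239 in base -9.713602358735573e-05 -0.0001951280016810139
top weight 42 [0.5549 0.2158] 0.0095 in base -0.00059315817124044 0.22827568045233912
top amber 58 [ 0.589  -0.1212] 0.0122 in base 0.0024043675925935594 -0.11036134923932321
top blue 210 [ 0.6713 -0.0034] 0.0235 in base 0.0951036273286128 -0.0006297079349043493
top green0 226 [ 0.405  -0.1798] 0.0232 in base -0.18620216311208238 -0.15187631901830934
top green 227 [ 0.4047 -0.1794] 0.0234 in base -0.18648241997137371 -0.151452363237006
```

View pics/s9.png

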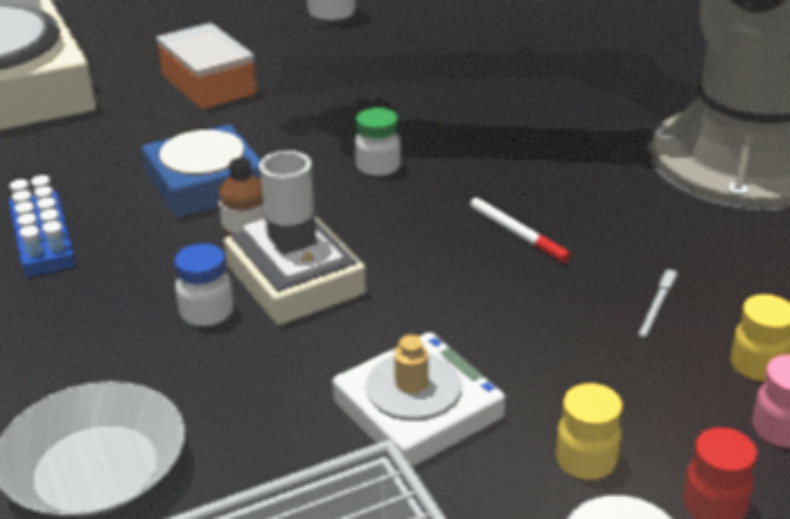

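The final picture shows everything upright and in place: blue jar (203,285), amber bottle (240,195), cup on the post (288,200), weight mid-pan (411,365), green jar unmoved (378,140). All measured positions are within tolerance, so I'm handing in.

```bash
python3 -c "
from h import *
print(workorder.close_job())"
```

```text
the job is handed in; nothing more can be done
None
```

The dosing station is set up and handed in after about 30 s of robot time: my last camera check showed the cup, weight, amber bottle, blue jar and green jar within tolerance, and I measured the plate home and flat right after releasing it; the hand-in call returned no verdict.

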